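Set the slide jig to its mark and present the terminal block over the nest

ROBOT

A 7-joint arm with a two-finger parallel gripper is mounted at the origin on a cart in front of the work surface, level with it; the furniture and walls round the work are solid. World frame = base frame: x ahead of the robot, y to its left, z up, the work surface at z = 0. Lengths are in m, angles in rad, forces in N, time in s.
With the tool pointing down it reaches from about 0.425 to 0.875 m from the base axis. Payload 4.7 kg.
Tool frame: the origin (TCP) lies on the mounting face of the last link; the fingertips stand 182 mm ahead of it and the grasp point (between the pads) lies ahead of it (ctrl.grip_point_offset is the z of the grasp point in the tool frame, in m); z points along the fingers, y is the line along which they close (so a half turn about z gives the same grasp; the last joint's range is limited). The gripper opens to 87 mm and grips with 3 to 60 N. Pads are 19 mm wide; open, the fingers measure 117 mm over their backs; the gripper's body (75 mm by 190 mm) begins 51 mm behind the grasp point.
Start: joints at [1.286, 0.321, -0.07, 1.45, 0.023, 1.371, -0.057], TCP at [0.191, -0.621, 0.405] pointing down, gripper open.
Joint ranges: [-2.86, 2.86], [-0.3, 2.09], [-1.38, 1.24], [0.06, 2.45], [-1.56, 4.7], [0.09, 2.05], [-2.69, 2.69]. Speed limits (rad/s): [2.57, 2.57, 3.14, 3.14, 3.14, 3.14, 3.14].

INTERFACE

Orientations are given as a rotation vector (axis times angle).
In Python, from bench import ctrl gives the robot as it stands.
- The arm moves only by the tool inch_along, called as name(argument=value, ...) on one line, values as JSON. Schema: {"type":"object","properties":{"steps":{"type":"array","items":{"type":"array","items":{"type":"array","items":{"type":"number"},"minItems":5,"maxItems":5},"minItems":1,"maxItems":20},"minItems":1,"maxItems":1},"grip_force":{"type":"number"},"only":{"type":"string"},"quiet":{"type":"boolean"},"lines":{"type":"string"}},"required":["steps"],"additionalProperties":false}. steps is a list that holds a single list of rows (three levels of brackets), with 1 to 20 rows, each of 5 numbers: dx, dy, dz in m, then a turn about the tool's z in rad, then the opening from 0.0 (shut) to 1.0 (fully open); each row is the pose to reach, as a shift and turn from the pose commanded when the call began, along the tool's axes at that moment; what a row does not reach only later rows make up. A row lasts 1/10 s, in which the tool goes at most 0.05 m and 0.15 rad, less where a joint would pass 70% of its speed; a pose out of reach is approached as far as the arm can. The fingers move at their own pace and stop on an object; grip_force is the grip in N (left out, the last holds). Time passes only in rows, so rows that do not move let the fingers close. The tool returns the time, the measured TCP pose, the force, the opening and the grip force at its end. only (a regular expression) keeps the lines of the reply that match it, lines (a string "A,B") keeps lines A to B, and quiet returns only ok. Input that does not fit is refused with a message, and nothing moves.
- ctrl.get_state(): the state, without advancing time (a new reading comes with each control period).
- ctrl.get_image(name): name is "scene" or "top" or "wrist"; returns (picture, depth): 400x640x3 uint8, red, green, blue; 400x640 float32, m along the optical axis (not along the pixel's ray), 0 where there is no reading.
- ctrl.camera_model(name): a dict with "vertical_fov" (degrees; the focal length in pixels is half the picture's height over the tangent of half this angle, whatever the lens; pixels are square), "cx", "cy" (the principal point, pixels), "rvec" (rotation vector, rad) and "tvec" (3), from world to camera coordinates, as OpenCV has them; the wrist camera has in their place "hand_eye" (4x4, takes a point from camera to tool coordinates, whose origin is the TCP and whose axes are the flange's). Camera axes: x right, y down, z forward; pixel columns grow to the right and rows downward; lengths in m; the calibration is good to about 2 mm. The wrist camera is an equidistant fisheye: a pixel r from the principal point sees the ray r / f radians off the axis. A picture is of the moment at which its call begins: read the wrist's pose just before it. camera_model takes no time and is no camera call.
- ctrl.close_job(): hands the job in; it is judged then, once.
The state is a dict: "time": time; "joint_positions": joint angles; "qd": joint speeds; "joint_torque": joint torques, N m; "position": TCP position; "tool_rot": TCP orientation; "ft_force": force on the tool from outside, world axes, zero at the start; "torque": the same for the moment, N m; "grip_width": opening from 0.0 (shut) to 1.0 (fully open); "grip_force": force on a finger pad.
Only numpy, scipy, OpenCV 4.12 (cv2) and the standard library are available. Lean on these libraries where they do the work, as an engineer would, in place of code of your own. Each camera call takes 0.05 s, during which the arm holds its last target. There are 200 camera calls.

TASK

Unlock the clamp lever of the slide jig, slide the carriage until its pointer is in line with the blade of the index mark, and lock the lever again. Then fetch the terminal block from the other side of the vise, carry it over the vise, clear above its top, and hold it level about 1 cm above the nest on the carriage, lined up with the nest as if to drop straight in but not touching it; finish while still holding it there. Do not knock or shift the bottle, the tin or the small box.

Things in the scene. Friction and masses are not known exactly. Their poses are not given: they have to be found in the camera images.
- jig: Fixed slide jig on the bench: dark base plate 170 (x) x 280 (y) x 8 mm, aluminium rail along its own y, end stops 42 mm high at y = +-132 mm. Origin: centre of its underside; z up. It stands left of the vise, its y pointing roughly away from the robot, its x to the right. The carriage slides along its y: a plate 136 x 70 mm (x from -86 to +50 mm in the jig's frame), top at z = 34 mm.
- carriage (a joint): Travel of the carriage along the jig's +y, 0 to 0.15 m (at 0 the carriage's middle is at y = -75 mm in the jig's frame). Starts at 0 to 0.035, always short of the mark: it must go toward +y. Stiff: stays where it is left, slides at about 12 to 14 N (grip the nest across its width and move it). Not to be moved before the lever is unlocked.
- lever (a joint): Clamp lever angle, rad: near 0 = locked (arm points along the jig's +y); grows counter-clockwise seen from above to its stop at 1.4 = unlocked (arm nearly along the jig's -x, to the left). Unlocked means above 1.1, locked below 0.2. Stays where it is left; takes about 3 N at the grip. The pivot is upright, on the carriage, 65 mm from its middle to the jig's -x.
- lever_grip (a point): Top centre of the black upright round grip on the end of the clamp lever: 18 mm thick, 35 mm tall, its top 87 mm above the bench, 60 mm from the lever's upright pivot. The lever's arm below it ends 52 mm above the bench. It moves with lever and carriage.
- nest (a point): Centre of the nest's rim, 58 mm above the bench. The nest is an open black box on the carriage, 78 mm along the jig's x, 36 mm along its y, 24 mm high (it stands on the plate, 34 mm above the bench), pocket 68 x 26 mm, long side along the jig's x. Axes as the jig's. 5 mm from the carriage's middle to +x.
- pointer (a point): Tip of the thin steel pointer on the carriage's +x side, 33 mm above the bench, pointing along the jig's +x. Axes as the jig's. It moves with the carriage and is in line (same y in the jig's frame) with the nest's centre.
- mark_blade (a point): The index mark: upright steel blade 3 mm thick, standing on a small fixed steel clip at the +x edge of the jig's base plate (its place along the jig's y varies); the point is mid-blade, 33 mm above the bench. Axes as the jig's. The carriage is at the mark when pointer and blade have the same y in the jig's frame.
- terminal: Loose terminal block, a plain bar 22 (x) x 64 (y) x 20 mm (z) with a row of screws on top, about 60 g, lying on the bench right of the vise, screws up. Origin: centre of its underside. Either end may lead.
- bottle: Bystander: dropper bottle, 34 mm wide, 100 mm tall, standing. Origin: centre of its underside.
- tin: Bystander: round tin, 62 mm wide, 90 mm tall, standing. Origin: centre of its underside.
- carton: Bystander: small upright box 71 x 45 x 88 mm. Origin: centre of its underside.
- vise_top (a point): Point on top of the fixed bench vise, which stands between the terminal block and the jig (the same place always): from the bench edge to x = 0.57 m, y from -0.135 to 0.105 m (foot 18 mm high; body y -0.09 to 0.06), its top 0.11 m above the bench, 0.16 m nearer than x = 0.36.

How it is judged:
On the way, in this order (a step that is already met when the one before it is completed fails the run):
1. the clamp lever is swung to unlocked (above 1.1 rad) before the carriage has moved 30 mm (value of joint lever above 1.1 rad and distance of pointer from where it was at the start of the episode below 0.03 m), for 0.2 s.
2. the carriage stands with its pointer within 5 mm of the mark, lever still unlocked (y of pointer in the frame of mark_blade between -0.005 and 0.005 m and value of joint lever above 0.8 rad and velocity of joint carriage between -0.01 and 0.01 m/s), for 0.2 s.
3. the lever is locked again (below 0.2 rad) with the pointer within 5 mm of the mark (y of pointer in the frame of mark_blade between -0.005 and 0.005 m and value of joint lever below 0.2 rad), for 0.2 s.
At the end, for the whole second after the job is handed in: Lever locked (<0.2 rad), pointer within 5 mm of the mark; terminal block in the gripper, still, 3 to 20 mm above the nest's rim, within 6 mm of its centre sideways, within 0.12 rad in heading (either way round) and level, not touching the jig; bystanders within 15 mm of their start (all of step 3 and z of terminal in the frame of nest between 0.003 and 0.02 m and horizontal distance between terminal and nest below 0.006 m and angle between the y axis of terminal and the x axis of nest, either way round below 0.12 rad and angle between terminal's own z axis and vertical below 0.12 rad and contact force between terminal and the fingers above 1 N and contact force between terminal and jig below 0.1 N and linear speed of terminal below 0.02 m/s and distance of each of bottle, tin, carton from where it was at the start of the episode below 0.015 m); the arm keeps its last pose, push and grip.
It fails at once if the bottle is knocked over or shifted more than 15 mm (distance of bottle from where it was at the start of the episode above 0.015 m or angle between bottle's own z axis and vertical above 0.3 rad).
It fails at once if the tin is knocked over or shifted more than 15 mm (distance of tin from where it was at the start of the episode above 0.015 m or angle between tin's own z axis and vertical above 0.3 rad).
It fails at once if the small box is knocked over or shifted more than 15 mm (distance of carton from where it was at the start of the episode above 0.015 m or angle between carton's own z axis and vertical above 0.3 rad).
It fails at once if the terminal block crosses the vise's width (y from -0.09 to 0.06) with its underside below the vise's top (world y of terminal between -0.09 and 0.06 m and height (world z) of terminal below 0.11 m).
It also fails if it takes over 72 s, if anything falls off the work surface, if the arm or the gripper's body presses on something with over 40 N, if the wrist force passes 120 N, or if a joint passes its speed limit or range.

## Working session

There is one attempt and no reset: what is moved stays moved. The work goes in short steps, Python scripts to look and compute and a tool call to move; the robot and the scene stay as the last step left them, time stands still between calls to the robot, and variables do not carry over. Pictures are saved under pics/ and viewed, at most 10 in all, crops included, and the job is handed in when it is done.

```bash
ls; mkdir -p pics; cat > h.py <<'E'
import numpy as np, cv2
from bench import ctrl
from scipy.spatial.transform import Rotation as R
def tool():
    s=ctrl.get_state(); T=np.eye(4); T[:3,:3]=R.from_rotvec(s["tool_rot"]).as_matrix(); T[:3,3]=s["position"]; return T
def cam(name):  # camera->world, f, c
    m=ctrl.camera_model(name); f=200/np.tan(np.radians(m["vertical_fov"])/2)
    if name=="wrist": T=tool()@np.array(m["hand_eye"])
    else:
        T=np.eye(4); T[:3,:3]=R.from_rotvec(m["rvec"]).as_matrix(); T[:3,3]=m["tvec"]; T=np.linalg.inv(T)
    return T,f,m["cx"],m["cy"]
def rays(c,name,uv):
    T,f,cx,cy=c; d=(np.atleast_2d(np.array(uv,float))-[cx,cy])
    if name=="wrist":
        r=np.linalg.norm(d,axis=1,keepdims=True); th=r/f; v=np.hstack([d/np.maximum(r,1e-9)*np.sin(th),np.cos(th)])
    else: v=np.hstack([d/f,np.ones((len(d),1))])
    return T[:3,3],v@T[:3,:3].T
def onplane(c,name,uv,z):
    o,v=rays(c,name,uv); return o+v*((z-o[2])/v[:,2])[:,None]
def cloud(c,name,dep):  # world points per pixel from depth
    h,w=dep.shape; uv=np.stack(np.meshgrid(np.arange(w),np.arange(h)),-1).reshape(-1,2)
    o,v=rays(c,name,uv); T=c[0]; zc=v@T[:3,2]
    P=o+v*(dep.reshape(-1)/zc)[:,None]; P[dep.reshape(-1)<=0]=np.nan; return P.reshape(h,w,3)
def grab(name,tag):
    c=cam(name); im,d=ctrl.get_image(name); cv2.imwrite(f"pics/{tag}.png",im[:,:,::-1]); np.savez(f"pics/{tag}.npz",im=im,d=d,T=c[0],k=c[1:]); return c,im,d
def load(tag):
    z=np.load(f"pics/{tag}.npz"); return (z["T"],*z["k"]),z["im"],z["d"]
E
python3 - <<'E'
from h import *
for n in ("scene","top","wrist"):
    c,im,d=grab(n,n+"0"); print(n,c[0].round(3).tolist(),c[1:],(d>0).mean())
s=ctrl.get_state(); print(s, ctrl.grip_point_offset)
a=cv2.imread("pics/scene0.png");b=cv2.imread("pics/top0.png")
E
```

```text
pics
scene [[-0.651, -0.549, 0.525, -0.073], [-0.759, 0.487, -0.433, 0.506], [-0.018, -0.68, -0.733, 0.964], [0.0, 0.0, 0.0, 1.0]] (np.float64(460.15192939056215), 324.1859052997187, 191.97120277772893) 0.99614453125
top [[-0.028, -0.984, 0.176, 0.334], [-1.0, 0.027, -0.011, 0.005], [0.006, -0.176, -0.984, 1.13], [0.0, 0.0, 0.0, 1.0]] (np.float64(419.8818733778013), 322.0517057261505, 198.02740099951427) 0.9959609375
wrist [[0.294, -0.91, -0.291, 0.271], [-0.956, -0.281, -0.087, -0.596], [-0.002, 0.304, -0.953, 0.384], [0.0, 0.0, 0.0, 1.0]] (np.float64(309.70691628693146), 317.88924787887584, 195.9668331046776) 0.996203125
{'time': 0.15, 'joint_positions': array([ 1.28610328,  0.3216557 , -0.07008806,  1.45141593,  0.02258113,
        1.3707945 , -0.05688254]), 'qd': array([ 0.00075428, -0.00368063, -0.00158387, -0.0017366 ,  0.0005224 ,
        0.00043851,  0.00109366]), 'joint_torque': array([-7.98909041e-04, -4.91798759e+01, -4.04827092e-01, -3.12876177e+01,
       -6.39837747e-02,  4.04833350e-02,  1.38333121e-04]), 'position': array([ 0.19126802, -0.62105758,  0.40390002]), 'tool_rot': array([-3.10514639e+00, -4.67446645e-01,  4.52179185e-04]), 'ft_force': array([ 1.02928984, -0.45250256,  0.14619186]), 'torque': array([-0.0434768 , -0.05275095, -0.03938726]), 'grip_force': 0.0, 'grip_width': 0.9988618109656946} 0.1635
```

View pics/scene0.png

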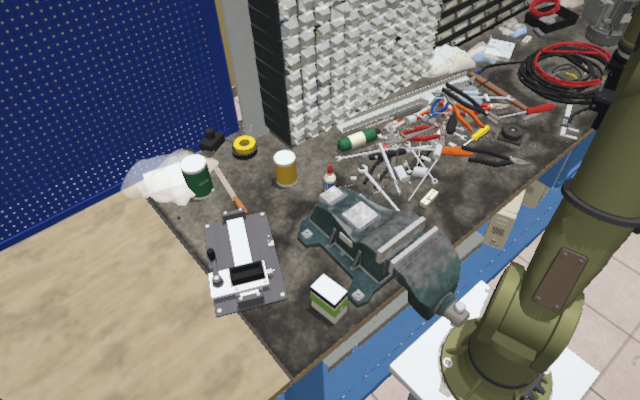

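View pics/top0.png

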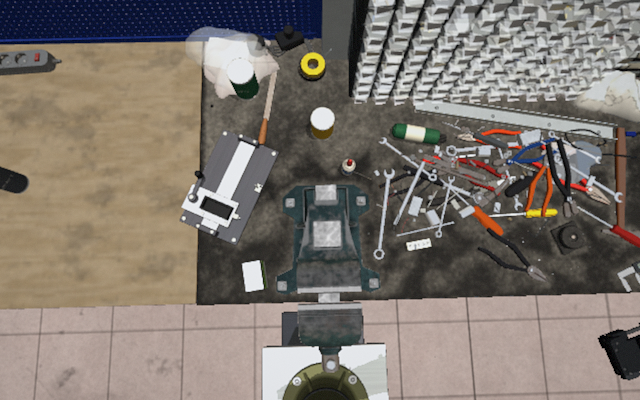

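The scene view shows the jig left of the vise: nest (245,271), lever grip (211,255), tin (286,168), bottle (329,178), carton (329,298). In the top view the nest is at (217,206), the lever grip at (197,176), the mark clip at (258,187) and the white terminal at (419,244). The bottle is at (349,166), the tin at (322,123) and the carton at (253,276).

```bash
python3 - <<'E'
from h import *
c,im,d=load("top0"); P=cloud(c,"top",d)
for n,(u,v) in dict(nest=(217,206),grip=(198,173),grip2=(197,176),mark=(258,188),term=(419,244),bottle=(349,163),tin=(322,117),carton=(250,275),vise=(327,235),stopfar=(252,139)).items():
    print(n,np.nanmedian(P[v-1:v+2,u-1:u+2].reshape(-1,3),0).round(3))
# terminal: points z 12..30mm near
m=(np.abs(P[:,:,2]-.018)<.012)&(im.min(2)>150); m[:, :395]=0;m[:,445:]=0;m[:225]=0;m[262:]=0
q=P[m]; r=cv2.minAreaRect(q[:,:2].astype(np.float32)*1000); print("term",r,np.median(q[:,2]),m.sum())
# jig plate: dark base outline via height 4..14mm and region; rail etc: all points z>4mm
m=(P[:,:,2]>.004)&(P[:,:,2]<.06);m[:,:170]=0;m[:,290:]=0;m[:125]=0;m[248:]=0
n,l,st,ce=cv2.connectedComponentsWithStats(m.astype(np.uint8)); i=l[170,235]; q=P[l==i]; print("jig",st[i],cv2.minAreaRect(q[:,:2].astype(np.float32)*1000))
# carriage region: heights
for lo,hi,nm in ((.05,.066,"rim"),(.028,.04,"plate"),(.075,.1,"gripz")):
    k=m if hi<.061 else ((P[:,:,2]>lo)&(P[:,:,2]<hi)); k=(P[:,:,2]>lo)&(P[:,:,2]<hi); k[:,:170]=0;k[:,290:]=0;k[:125]=0;k[248:]=0
    q=P[k]; print(nm,len(q),q.mean(0).round(4),cv2.minAreaRect(q[:,:2].astype(np.float32)*1000))
b=cv2.imread("pics/top0.png")[120:250,170:290]; s=cv2.imread("pics/scene0.png")[195:325,190:300]
cv2.imwrite("pics/crop0.png",np.hstack([cv2.resize(b,None,fx=3.3,fy=3.3,interpolation=2),cv2.resize(s,None,fx=3.3,fy=3.3,interpolation=2)]))
E
```

```text
nest [0.514 0.269 0.04 ]
grip [0.593 0.307 0.087]
grip2 [0.586 0.31  0.083]
mark [0.563 0.164 0.019]
term [ 0.402 -0.26   0.019]
bottle [ 0.608 -0.078  0.091]
tin [ 0.735 -0.012  0.087]
carton [0.334 0.175 0.089]
vise [ 0.425 -0.016  0.108]
stopfar [0.695 0.18  0.042]
term ((413.6432189941406, -262.8235168457031), (45.11023712158203, 116.4288330078125), 9.121546745300293) 0.018475300890856028 223
jig [ 180  125   99  121 6426] ((597.7703857421875, 231.38174438476562), (174.27049255371094, 342.47784423828125), 65.10938262939453)
rim 298 [0.5254 0.2891 0.0562] ((522.0936279296875, 289.10955810546875), (133.763427734375, 76.7798080444336), 40.62797546386719)
plate 1037 [0.5195 0.2813 0.0349] ((562.146240234375, 242.50341796875), (228.34629821777344, 256.9305114746094), 26.022748947143555)
gripz 40 [0.5915 0.3083 0.0847] ((591.4076538085938, 308.36627197265625), (13.665409088134766, 14.31442642211914), 85.00888061523438)
```

View pics/crop0.png

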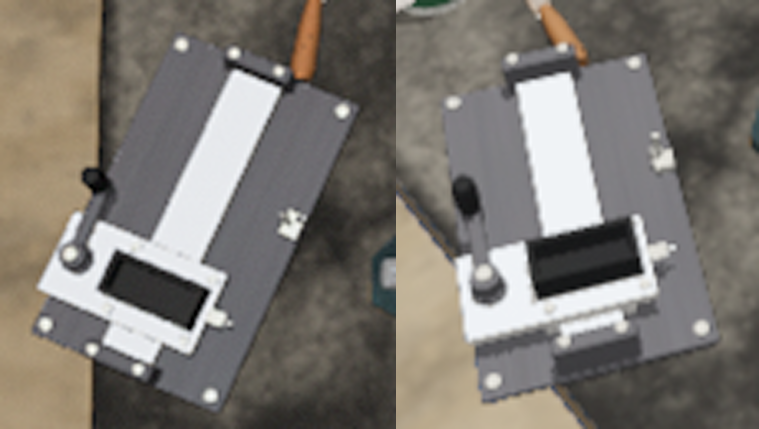

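The close crops show the carriage at the near end with a black nest and white rim top. The locked lever has its black grip at top-crop (93,180), the pointer tip is at (232,322), the blade clip at (291,220), and the plate screws are at (181,44), (343,111), (45,325) and (210,396).

```bash
python3 - <<'E'
from h import *
c,_,_=load("top0"); cs,_,_=load("scene0")
t=lambda p:np.array(p)/3.3+[170,120]; s=lambda p:np.array(p)/3.3+[190,195]
def tri(a,b):
    o1,v1=rays(c,"top",a);o2,v2=rays(cs,"scene",b);v1=v1[0]/np.linalg.norm(v1);v2=v2[0]/np.linalg.norm(v2)
    A=np.stack([v1,-v2],1);k=np.linalg.lstsq(A,o2-o1,rcond=None)[0];p=o1+v1*k[0];q=o2+v2*k[1];return (p+q)/2,np.linalg.norm(p-q)
S=s(np.array([(454-396,103),(634-396,62),(492-396,381),(701-396,327)]));
TT=t([(181,44),(343,111),(45,325),(210,396)])
W=[tri(a,b) for a,b in zip(TT,S)]
for w in W: print("screw",w[0].round(4),round(w[1],4))
Q=onplane(c,"top",TT,.010)[:,:2]; y=(Q[0]-Q[2]+Q[1]-Q[3]);y/=np.linalg.norm(y);x=np.array([y[1],-y[0]]);o=Q.mean(0)
print("origin",o,"yaw y",np.arctan2(y[1],y[0]),"x from edges",np.arctan2(*(Q[1]-Q[0]+Q[3]-Q[2])[::-1])+np.pi/2, [np.linalg.norm(Q[0]-Q[1]),np.linalg.norm(Q[0]-Q[2])])
J=lambda p:np.array([(p[:2]-o)@x,(p[:2]-o)@y,p[2]]).round(4)
pts=dict(grip=((93,178),(462-396,182)),mark=((291,216),(659-396,148)),tip=((231,322),(675-396,247)),pivot=((73,252),(484-396,272)),nest=((158,290),(584-396,257)))
for n,(a,b) in pts.items():
    p,e=tri(t(a),s(b)); print(n,p.round(4),round(e,4),"jig",J(p))
T=tool(); print(T.round(3))
g=T[:3,3]+T[:3,2]*ctrl.grip_point_offset; print("gp",g)
E
```

```text
screw [0.7227 0.2571 0.0097] 0.0028
screw [0.6616 0.1219 0.0085] 0.001
screw [0.4877 0.365  0.011 ] 0.0001
screw [0.4261 0.2304 0.0113] 0.001
origin [0.57496322 0.24410157] yaw y -0.43063930688943597 x from edges -0.4282971690464874 [np.float64(0.1494875736428515), np.float64(0.25902930061160334)]
grip [0.5918 0.3084 0.0846] 0.0017 jig [-0.0655 -0.0115  0.0846]
mark [0.5697 0.1631 0.0197] 0.0032 jig [0.0758 0.0291 0.0197]
tip [0.4829 0.2102 0.0285] 0.0024 jig [ 0.0692 -0.0695  0.0285]
pivot [0.5391 0.3308 0.0536] 0.0006 jig [-0.0638 -0.0688  0.0536]
nest [0.5097 0.2672 0.0414] 0.0015 jig [ 0.0063 -0.0689  0.0414]
[[ 0.956  0.294 -0.001  0.191]
 [ 0.294 -0.956  0.001 -0.621]
 [-0.    -0.001 -1.     0.404]
 [ 0.     0.     0.     1.   ]]
gp [ 0.19118595 -0.62082874  0.2404002 ]
```

inch_along(steps=[[[0.42,-0.31,0,0,1],[0.42,-0.31,0,0,1],[0.42,-0.31,0,0,1],[0.42,-0.31,0,0,1],[0.42,-0.31,0,0,1],[0.42,-0.31,0,0,1],[0.42,-0.31,0,0,1],[0.42,-0.31,0,0,1],[0.42,-0.31,0,0,1],[0.42,-0.31,0,0,1],[0.42,-0.31,0,0,1],[0.42,-0.31,0,0,1],[0.42,-0.31,0,0,1]]], grip_force=20)

```text
time: 1.45
position: [0.5013, -0.2015, 0.4044]
tool_rot: [3.106, 0.469, -0.002]
ft_force: [-0.3, -1.1, -0.1]
grip_width: 1.0
grip_force: 0.0
```

inch_along(steps=[[[0.214,-0.428,0,0,1],[0.214,-0.428,0,0,1],[0.214,-0.428,0,0,1],[0.214,-0.428,0,0,1],[0.214,-0.428,0,0,1],[0.214,-0.428,0,0,1],[0.214,-0.428,0,0,1],[0.214,-0.428,0,0,1],[0.214,-0.428,0,0,1],[0.214,-0.428,0,0,1],[0.214,-0.428,0,0,1],[0.214,-0.428,0,0,1],[0.214,-0.428,0,0,1],[0.214,-0.428,0,0,1]]])

```text
time: 2.85
position: [0.5808, 0.2682, 0.4047]
tool_rot: [3.106, 0.461, 0.0]
ft_force: [-0.3, -0.1, 1.2]
grip_width: 1.003
grip_force: 0.0
```

```bash
python3 - <<'E'
from h import *
grab("wrist","w1"); T=tool(); print(T.round(3), (T[:3,3]+T[:3,2]*ctrl.grip_point_offset).round(4), ctrl.get_state()["time"])
E
```

```text
[[ 0.957  0.291  0.001  0.581]
 [ 0.291 -0.957 -0.001  0.269]
 [ 0.     0.001 -1.     0.405]
 [ 0.     0.     0.     1.   ]] [0.5807 0.2683 0.2413] 2.9
```

View pics/w1.png

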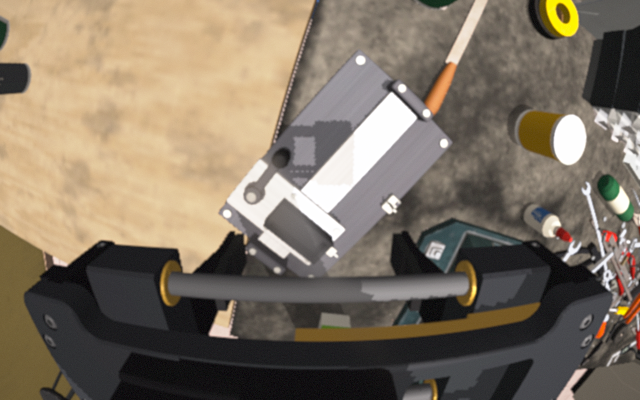

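The wrist view shows the lever grip at (283,156), the pivot at (254,191), the nest pocket at (300,235), the mark blade at (392,203) and the pointer tip at (334,253). I'll refine these with a zoomed crop.

```bash
python3 - <<'E'
from h import *
c,im,d=load("w1"); a=im[140:280,220:420,::-1]; cv2.imwrite("pics/w1c.png",cv2.resize(a,None,fx=4,fy=4,interpolation=cv2.INTER_CUBIC))
P=cloud(c,"wrist",d); k=(P[:,:,2]>.075)&(P[:,:,2]<.1)&(np.hypot(P[:,:,0]-.592,P[:,:,1]-.308)<.03); print("grip depth",P[k].mean(0),P[k].min(0),P[k].max(0))
k=(P[:,:,2]>.052)&(P[:,:,2]<.066)&(np.hypot(P[:,:,0]-.51,P[:,:,1]-.266)<.048); print("rim", cv2.minAreaRect(P[k][:,:2].astype(np.float32)*1000),np.median(P[k][:,2]))
E
```

```text
grip depth [0.59461015 0.31188974 0.08573048] [0.58417043 0.30370433 0.07518637] [0.60207554 0.32130099 0.08922642]
rim ((508.6349792480469, 271.32794189453125), (78.82550811767578, 38.00873565673828), 65.44790649414062) 0.05849581310043683
```

View pics/w1c.png

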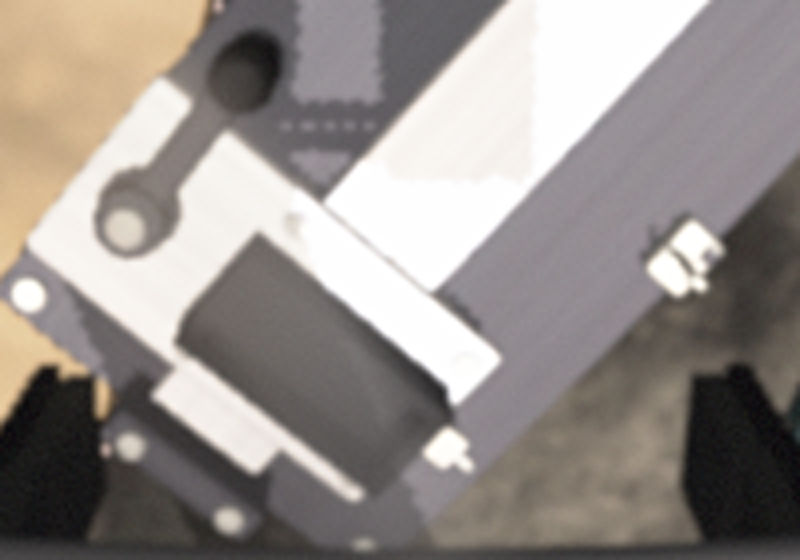

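The zoom confirms the grip centre near crop (246,70), the pivot at (126,228), the pointer at (465,462) and the blade clip at (688,258). The grip's position from the rim geometry, (0.592,0.310), agrees with the depth within 2–3 mm. Next I descend over it and close.

inch_along(steps=[[[0.023,-0.037,0,0,0.5],[0.023,-0.037,0.04,0,0.5],[0.023,-0.037,0.08,0,0.5],[0.023,-0.037,0.12,0,0.5],[0.023,-0.037,0.145,0,0.5],[0.023,-0.037,0.161,0,0.5],[0.023,-0.037,0.161,0,0.5],[0.023,-0.037,0.161,0,0.2],[0.023,-0.037,0.161,0,0.1],[0.023,-0.037,0.161,0,0],[0.023,-0.037,0.161,0,0],[0.023,-0.037,0.161,0,0],[0.023,-0.037,0.161,0,0],[0.023,-0.037,0.161,0,0]]], grip_force=20)

```text
time: 4.3
position: [0.5923, 0.312, 0.245]
tool_rot: [3.106, 0.465, 0.005]
ft_force: [2.2, -4.8, 6.4]
grip_width: 0.197
grip_force: 20.0
```

inch_along(steps=[[[0.0055,-0.007,0,0,0],[0.010,-0.015,0,0,0],[0.013,-0.0235,0,0,0],[0.0147,-0.032,0,0,0],[0.0151,-0.041,0,0,0],[0.0142,-0.050,0,0,0],[0.012,-0.059,0,0,0],[0.0085,-0.067,0,0,0],[0.004,-0.075,0,0,0],[0.004,-0.075,0,0,0],[0.004,-0.075,0,0,0],[0.004,-0.075,0,0,0]]], grip_force=20)

```text
time: 5.5
position: [0.5742, 0.3849, 0.2447]
tool_rot: [3.106, 0.466, 0.005]
ft_force: [3.8, -4.1, 5.2]
grip_width: 0.197
grip_force: 20.0
```

inch_along(steps=[[[0,0,0,0,0.5],[0,0,0,0,0.5],[0,0,0,0,0.5],[0,0,-0.04,0,0.6],[0,0,-0.08,0,0.6],[-0.03,0.03,-0.12,-0.14,0.6],[-0.06,0.06,-0.12,-0.28,0.6],[-0.096,0.091,-0.12,-0.42,0.6],[-0.096,0.091,-0.12,-0.56,0.6],[-0.096,0.091,-0.12,-0.70,0.6],[-0.096,0.091,-0.12,-0.844,0.6],[-0.096,0.091,-0.12,-0.844,0.6],[-0.096,0.091,-0.12,-0.844,0.6]]], grip_force=20)

```text
time: 6.8
position: [0.5075, 0.2708, 0.3634]
tool_rot: [-2.644, -1.695, 0.001]
ft_force: [-0.9, -0.7, 0.4]
grip_width: 0.601
grip_force: 0.0
```

```bash
cat > rim.py <<'E'
from h import *
import sys
c,im,d=grab("wrist",sys.argv[1]); P=cloud(c,"wrist",d); T=tool()
x0,y0=map(float,sys.argv[2:4])
k=(P[:,:,2]>.052)&(P[:,:,2]<.066)&(np.hypot(P[:,:,0]-x0,P[:,:,1]-y0)<.048); r=cv2.minAreaRect(P[k][:,:2].astype(np.float32)*1000); print("rim",r,np.median(P[k][:,2]))
gp=T[:3,3]+T[:3,2]*ctrl.grip_point_offset; print(gp.round(4),T.round(3).tolist())
v=np.array([*np.array(r[0])/1000,.058])-gp; print("to rim centre, tool axes",(T[:3,:3].T@v).round(4)); print(ctrl.get_state()["time"])
cv2.imwrite(f"pics/{sys.argv[1]}c.png",cv2.resize(im[100:290,180:450,::-1],None,fx=2.9,fy=2.9,interpolation=cv2.INTER_CUBIC))
E
python3 rim.py w2 .509 .270
```

```text
rim ((507.644287109375, 271.21832275390625), (78.5197525024414, 36.40995407104492), 65.37086486816406) 0.05855174440566696
[0.5074 0.2709 0.1999] [[0.417, 0.909, -0.001, 0.508], [0.909, -0.417, 0.0, 0.271], [-0.0, -0.001, -1.0, 0.363], [0.0, 0.0, 0.0, 1.0]]
to rim centre, tool axes [0.0004 0.0002 0.1419]
6.85
```

View pics/w2.png

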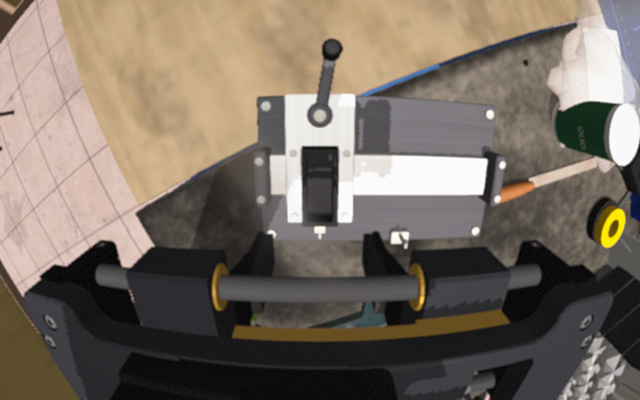

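The wrist is straight over the nest: nest pocket (320,185), pointer tip (320,236), mark clip (400,238), and the lever now points along −x with its grip at (333,48), so it is unlocked. The rim fit is 78.5×36.4 mm at z 0.0585, centred under the gripper.

```bash
python3 - <<'E'
from h import *
c,im,d=load("w2"); cv2.imwrite("pics/w2d.png",cv2.resize(im[215:255,300:420,::-1],None,fx=6.5,fy=6.5,interpolation=cv2.INTER_CUBIC))
E
```

inch_along(steps=[[[0,0,0.04,0,0.6],[0,0,0.08,0,0.6],[0,0,0.11,0,0.6],[0,0,0.13,0,0.6],[0,0,0.141,0,0.6],[0,0,0.141,0,0.6],[0,0,0.141,0,0.3],[0,0,0.141,0,0.3],[0,0,0.141,0,0.3],[0,0,0.141,0,0.3],[0,0,0.141,0,0.3]]], grip_force=40)

```text
time: 7.95
position: [0.5085, 0.2707, 0.2239]
tool_rot: [2.642, 1.698, 0.003]
ft_force: [-0.1, 0.4, 5.6]
grip_width: 0.412
grip_force: 40.0
```

View pics/w2d.png

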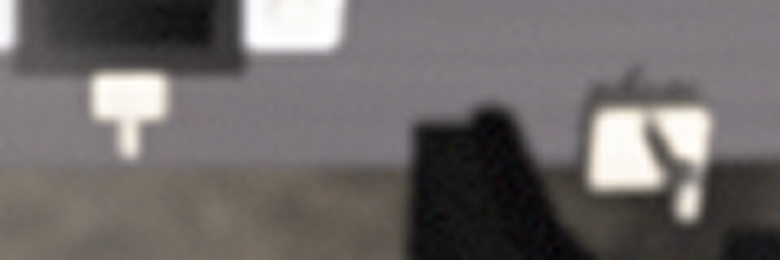

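The crop shows the pointer tip at px (319.7,238.8). The blade's bright end is at (405.7,245), with a dark face running back to (400,233.5).

```bash
python3 - <<'E'
from h import *
c,im,d=load("w2"); P=cloud(c,"wrist",d)
y=np.array([np.cos(-.4295),np.sin(-.4295)]);x=np.array([y[1],-y[0]]); n=np.array([.5076,.2712])
J=lambda p:np.round([(p[:2]-n)@x*1e3,(p[:2]-n)@y*1e3,p[2]*1e3],1)
for z in (.02,.026,.033,.04,.05): print(z,[J(onplane(c,"wrist",[u],z)[0]).tolist() for u in ((319.7,238.8),(400,233.5),(405.7,243),(405.7,248))])
for v in range(230,251,1): print(v,[J(P[v,u]).tolist() for u in (391,396,400,403,405,406,408)])
E
```

```text
0.02 [[71.4, 0.6, 20.0], [65.8, 95.1, 20.0], [78.5, 103.6, 20.0], [85.3, 104.4, 20.0]]
0.026 [[68.5, 0.5, 26.0], [63.0, 93.3, 26.0], [75.5, 101.6, 26.0], [82.1, 102.4, 26.0]]
0.033 [[65.1, 0.5, 33.0], [59.8, 91.2, 33.0], [72.0, 99.4, 33.0], [78.5, 100.1, 33.0]]
0.04 [[61.8, 0.5, 40.0], [56.5, 89.2, 40.0], [68.5, 97.1, 40.0], [74.8, 97.9, 40.0]]
0.05 [[57.0, 0.4, 50.0], [51.9, 86.2, 50.0], [63.5, 93.9, 50.0], [69.6, 94.6, 50.0]]
230 [[63.9, 85.3, 13.5], [63.6, 91.3, 14.4], [64.0, 96.5, 13.8], [64.6, 100.6, 12.7], [64.5, 103.0, 13.0], [64.8, 104.4, 12.5], [66.4, 108.1, 8.9]]
231 [[64.9, 85.3, 14.2], [63.4, 90.5, 17.7], [63.9, 95.7, 16.9], [64.4, 99.7, 15.9], [63.8, 101.7, 17.5], [63.6, 102.8, 18.1], [67.9, 108.4, 8.6]]
232 [[65.2, 84.8, 16.4], [64.9, 90.7, 17.4], [64.7, 95.5, 18.0], [64.9, 99.2, 17.8], [64.6, 101.5, 18.6], [64.6, 102.7, 18.8], [64.8, 105.3, 18.4]]
233 [[66.1, 84.7, 17.3], [65.4, 90.3, 19.1], [65.3, 95.1, 19.6], [66.3, 99.5, 17.5], [65.9, 101.6, 18.7], [65.8, 102.8, 18.8], [66.4, 105.7, 17.7]]
234 [[67.4, 84.8, 17.3], [67.0, 90.7, 18.4], [66.1, 95.0, 20.6], [67.6, 99.6,
[... 1702 characters left out ...]
 [92.3, 97.5, 0.1], [92.5, 102.8, 0.2], [92.7, 106.8, 0.1], [69.2, 94.8, 45.9], [70.1, 96.5, 44.3], [92.5, 113.4, 0.8]]
247 [[93.9, 91.2, -0.6], [93.8, 97.6, 0.2], [94.2, 103.1, -0.4], [93.4, 106.6, 1.5], [71.0, 95.3, 44.9], [70.8, 96.4, 45.3], [93.9, 113.5, 0.8]]
248 [[95.0, 91.1, 0.2], [95.2, 97.8, 0.1], [95.5, 103.2, -0.0], [95.0, 106.8, 1.2], [95.8, 110.0, -0.3], [95.6, 111.2, 0.2], [96.1, 114.1, -0.4]]
249 [[96.2, 91.1, 0.7], [96.6, 97.9, 0.3], [96.9, 103.3, -0.0], [96.8, 107.2, 0.4], [97.2, 110.1, -0.1], [96.8, 111.2, 0.7], [96.9, 113.9, 0.7]]
250 [[97.4, 91.2, 1.1], [97.3, 97.6, 1.7], [98.5, 103.6, -0.3], [98.6, 107.6, -0.2], [98.2, 110.0, 0.8], [98.1, 111.2, 1.1], [98.6, 114.2, 0.2]]
```

The blade top comes out at z≈45 mm, 93.6–96.5 mm ahead of the nest line, so the slide is about 95 mm.

inch_along(steps=[[[0,0.005,0,0,0.3],[0,0.015,0,0,0.3],[0,0.03,0,0,0.3],[0,0.045,0,0,0.3],[0,0.06,0,0,0.3],[0,0.075,0,0,0.3],[0,0.087,0,0,0.3],[0,0.093,0,0,0.3],[0,0.095,0,0,0.3],[0,0.095,0,0,0.3],[0,0.095,0,0,0.3],[0,0.095,0,0,0.3],[0,0.095,0,0,0.3]]])

```text
time: 9.25
position: [0.5915, 0.2334, 0.2238]
tool_rot: [-2.637, -1.7, 0.007]
ft_force: [-9.8, 0.2, 11.6]
grip_width: 0.412
grip_force: 40.0
```

inch_along(steps=[[[0,0.002,0,0,0.3],[0,0.004,0,0,0.3],[0,0.004,0,0,0.3],[0,0.004,0,0,0.3]]])

```text
time: 9.65
position: [0.5948, 0.232, 0.2238]
tool_rot: [-2.637, -1.7, 0.008]
ft_force: [-12.6, 1.3, 13.1]
grip_width: 0.413
grip_force: 40.0
```

inch_along(steps=[[[0,0,0,0,0.6],[0,0,0,0,0.6],[0,0,0,0,0.6],[0,0,-0.04,0,0.6],[0,0,-0.08,0,0.6],[0,0,-0.12,0,0.6],[0,0,-0.141,0,0.6],[0,0,-0.141,0,0.6],[0,0,-0.141,0,0.6]]])

```text
time: 10.55
position: [0.5982, 0.2288, 0.3634]
tool_rot: [2.643, 1.697, 0.0]
ft_force: [-0.4, -0.8, -0.4]
grip_width: 0.597
grip_force: 0.0
```

```bash
python3 rim.py w3 .594 .232
python3 - <<'E'
from h import *
c,im,d=load("w3"); cv2.imwrite("pics/w3d.png",cv2.resize(im[205:260,270:370,::-1],None,fx=7.5,fy=7.5,interpolation=cv2.INTER_CUBIC))
E
```

```text
rim ((592.6401977539062, 232.59263610839844), (78.0914077758789, 36.115089416503906), 65.14164733886719) 0.058602484817379175
[0.5977 0.2284 0.1989] [[0.416, 0.909, -0.001, 0.598], [0.909, -0.416, -0.001, 0.229], [-0.002, -0.001, -1.0, 0.362], [0.0, 0.0, 0.0, 1.0]]
to rim centre, tool axes [ 0.0019 -0.0062  0.1409]
10.6
```

View pics/w3d.png

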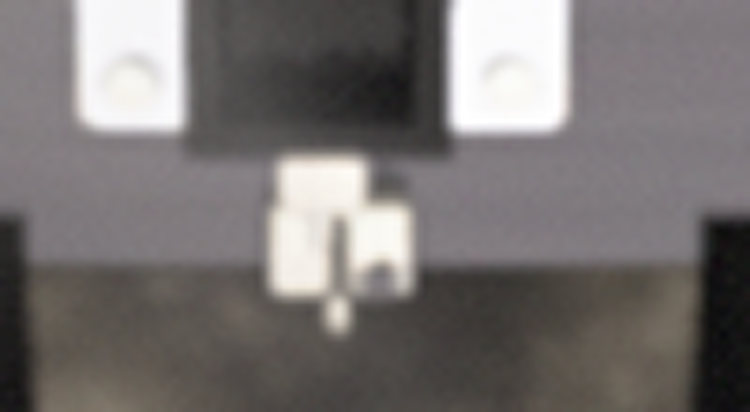

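The crop shows the pointer block at crop x≈322 and the blade at x≈338, roughly 2 mm apart. I'll quantify that.

```bash
python3 - <<'E'
from h import *
c,im,d=load("w3"); P=cloud(c,"wrist",d)
y=np.array([np.cos(-.4295),np.sin(-.4295)]);x=np.array([y[1],-y[0]]); n=np.array([.59264,.23259])
J=lambda p:np.round([(p[:2]-n)@x*1e3,(p[:2]-n)@y*1e3,p[2]*1e3],1)
o=lambda u,v,z:J(onplane(c,"wrist",[(270+u/7.5,205+v/7.5)],z)[0])
print("pointer base",o(278,180,.038),o(367,180,.038),"blade top",o(325,318,.045),o(351,318,.045))
Q=P[200:256,290:345].reshape(-1,3);D=(Q[:,:2]-n)@np.stack([x,y],1)*1e3
k=(Q[:,2]>.04)&(D[:,0]>55); print("blade depth pts",k.sum(),D[k].mean(0),D[k].min(0),D[k].max(0))
k=(Q[:,2]>.03)&(Q[:,2]<.042)&(D[:,0]>45); print("pointer pts",k.sum(),np.median(D[k],0),D[k].min(0),D[k].max(0))
E
```

```text
pointer base [51.9 -5.9 38. ] [51.9  6.9 38. ] blade top [70.6  0.9 45. ] [70.6  4.6 45. ]
blade depth pts 13 [68.79618403  2.18767587] [66.52019858  1.58346926] [72.59293709  2.70178371]
pointer pts 116 [55.97307936  0.41551006] [49.84608616 -6.18777808] [70.6903975   4.82288251]
```

The pointer is about 2 mm short of the blade, inside the 5 mm limit, so the lever gets locked now.

inch_along(steps=[[[0.04,0.003,0,0.14,0.5],[0.08,0.005,0,0.28,0.5],[0.12,0.0066,0,0.42,0.5],[0.131,0.0066,0,0.56,0.5],[0.131,0.0066,0,0.70,0.5],[0.131,0.0066,0,0.844,0.5],[0.131,0.0066,0.04,0.844,0.5],[0.131,0.0066,0.08,0.844,0.5],[0.131,0.0066,0.105,0.844,0.5],[0.131,0.0066,0.12,0.844,0.5],[0.131,0.0066,0.12,0.844,0.5],[0.131,0.0066,0.12,0.844,0],[0.131,0.0066,0.12,0.844,0],[0.131,0.0066,0.12,0.844,0],[0.131,0.0066,0.12,0.844,0],[0.131,0.0066,0.12,0.844,0]]], grip_force=20)

```text
time: 12.2
position: [0.6587, 0.3457, 0.245]
tool_rot: [3.107, 0.467, 0.003]
ft_force: [-0.0, -0.7, 2.9]
grip_width: 0.2
grip_force: 20.0
```

inch_along(steps=[[[0.005,0.008,0,0,0],[0.0084,0.0163,0,0,0],[0.0106,0.025,0,0,0],[0.0115,0.034,0,0,0],[0.011,0.043,0,0,0],[0.0093,0.052,0,0,0],[0.0062,0.060,0,0,0],[0.002,0.068,0,0,0],[-0.0025,0.074,0,0,0],[-0.0025,0.074,0,0,0],[-0.0025,0.074,0,0,0]]], grip_force=20)

```text
time: 13.3
position: [0.678, 0.2757, 0.2449]
tool_rot: [-3.104, -0.468, -0.004]
ft_force: [1.3, 4.8, 3.1]
grip_width: 0.199
grip_force: 20.0
```

inch_along(steps=[[[-0.0015,0.0017,0,0,0],[-0.0015,0.0017,0,0,0],[-0.0015,0.0017,0,0,0.5],[-0.0015,0.0017,0,0,0.5],[-0.0015,0.0017,0,0,0.5],[0,0,-0.04,0,0.5],[0,0,-0.08,0,0.5],[0,0,-0.12,0,0.5],[-0.04,0.03,-0.15,0,0.5],[-0.07,0.05,-0.15,0,0.5],[-0.07,0.05,-0.15,0,0.5],[-0.07,0.05,-0.15,0,0.5]]], grip_force=20)

```text
time: 14.5
position: [0.6255, 0.204, 0.3936]
tool_rot: [3.105, 0.463, -0.001]
ft_force: [0.7, 1.4, 0.5]
grip_width: 0.503
grip_force: 0.0
```

```bash
python3 rim.py w4 .593 .232
python3 - <<'E'
from h import *
c,im,d=load("w4"); P=cloud(c,"wrist",d)
k=(P[:,:,2]>.08)&(P[:,:,2]<.1)&(np.hypot(P[:,:,0]-.676,P[:,:,1]-.272)<.03); q=P[k]; print("grip",(q.min(0)+q.max(0))/2,q.mean(0),k.sum())
cv2.imwrite("pics/w4d.png",np.ascontiguousarray(im[:,:,::-1]))
E
```

```text
rim ((592.4136962890625, 232.1881561279297), (78.97595977783203, 37.48249816894531), 65.19019317626953) 0.0585423695037261
[0.6256 0.2052 0.2299] [[0.956, 0.293, -0.0, 0.626], [0.293, -0.956, -0.001, 0.205], [-0.0, 0.001, -1.0, 0.393], [0.0, 0.0, 0.0, 1.0]]
to rim centre, tool axes [-0.0238 -0.0357  0.1719]
14.55
grip [0.67791937 0.27529299 0.08492264] [0.67844898 0.27449242 0.08628113] 262
```

View pics/w4.png

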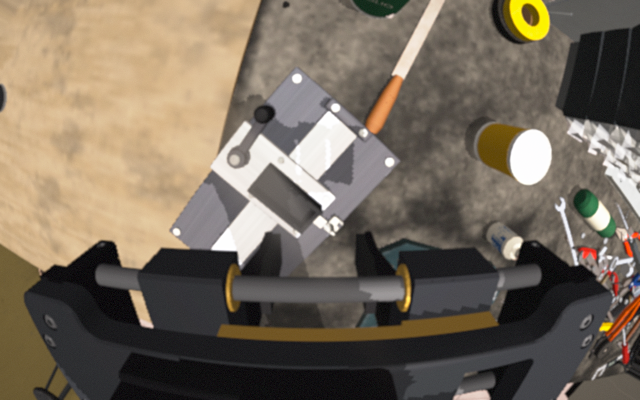

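The lever points along +y again (pivot (238,157), grip (263,114), θ≈0.07), and the carriage is unmoved with the pointer at the blade (332,226). Next I fly over the vise to the terminal block.

inch_along(steps=[[[-0.03,0.033,0,-0.12,0.6],[-0.06,0.066,0,-0.24,0.6],[-0.09,0.1,0,-0.36,0.6],[-0.12,0.13,0,-0.48,0.6],[-0.15,0.163,0,-0.6,0.6],[-0.18,0.195,0,-0.72,0.6],[-0.21,0.227,0,-0.84,0.6],[-0.24,0.26,0,-0.96,0.6],[-0.27,0.292,0,-1.08,0.6],[-0.3,0.325,0,-1.2,0.6],[-0.33,0.357,0,-1.27,0.6],[-0.35,0.378,0,-1.27,0.6],[-0.35,0.378,0.03,-1.27,0.6],[-0.35,0.378,0.03,-1.27,0.6],[-0.35,0.378,0.03,-1.27,0.6]]], grip_force=20)

```text
time: 16.05
position: [0.4032, -0.2573, 0.3634]
tool_rot: [-2.219, -2.221, -0.001]
ft_force: [1.0, 0.4, 0.9]
grip_width: 0.599
grip_force: 0.0
```

```bash
cat > term.py <<'E'
from h import *
import sys
c,im,d=grab("wrist",sys.argv[1]); P=cloud(c,"wrist",d); T=tool(); s=ctrl.get_state()
k=((P[:,:,2]>.012)&(P[:,:,2]<.03)&(np.hypot(P[:,:,0]-.402,P[:,:,1]+.26)<.07)&(im.min(2)>110)).astype(np.uint8)
k=cv2.morphologyEx(k,cv2.MORPH_OPEN,np.ones((3,3)))
n,l,st,ce=cv2.connectedComponentsWithStats(k); print(st[1:].tolist())
i=1+np.argmax(st[1:,4]); q=P[l==i]; r=cv2.minAreaRect(q[:,:2].astype(np.float32)*1000); print("term",r,"z",np.percentile(q[:,2],[5,50,95]))
gp=T[:3,3]+T[:3,2]*ctrl.grip_point_offset; print(gp.round(4),T.round(3).tolist())
v=np.array([*np.array(r[0])/1000,.0])-gp; print("to term, tool axes",(T[:3,:3].T@v).round(4)); print(s["time"],s["joint_positions"].round(2))
a=im[90:260,200:440,::-1]; m=cv2.cvtColor(k[90:260,200:440]*255,cv2.COLOR_GRAY2BGR)
cv2.imwrite(f"pics/{sys.argv[1]}c.png",cv2.resize(np.vstack([a,m])[:, :],None,fx=1.7,fy=1.7,interpolation=cv2.INTER_CUBIC))
E
python3 term.py w5
```

```text
[[339, 127, 6, 10, 47], [303, 151, 28, 58, 1127], [333, 218, 16, 16, 178], [350, 228, 7, 5, 31]]
term ((400.7396545410156, -257.539306640625), (22.70159149169922, 63.849754333496094), 10.060616493225098) z [0.01719003 0.0186431  0.02072147]
[ 0.4036 -0.2572  0.2008] [[-0.001, 1.0, 0.0, 0.404], [1.0, 0.001, 0.001, -0.257], [0.001, 0.0, -1.0, 0.364], [0.0, 0.0, 0.0, 1.0]]
to term, tool axes [-0.0004 -0.0029  0.2008]
16.1 [ 1.   -0.   -0.49  1.9  -0.    1.24  0.52]
```

The fit is 22.7×63.8 mm with its top at 18.6 mm, and the heading is off by 0.176 rad. Before descending I check the clearance beside the fingers.

```bash
python3 - <<'E'
from h import *
c,im,d=load("w5"); P=cloud(c,"wrist",d).reshape(-1,3)
a=.1756; e=np.array([np.cos(a),np.sin(a)]); f=np.array([-e[1],e[0]]); n=np.array([.4007,-.2575])
X=(P[:,:2]-n)@e*1e3; Y=(P[:,:2]-n)@f*1e3
for y0 in (-15,-5,5,15): print(y0,[(x0,int(1e3*np.nanmax(P[(abs(X-x0)<2.5)&(abs(Y-y0)<5),2],initial=-1))) for x0 in range(-50,55,5)])
E
```

```text
-15 [(-50, 2), (-45, 2), (-40, 1), (-35, 2), (-30, 2), (-25, 1), (-20, 2), (-15, 2), (-10, 19), (-5, 21), (0, 20), (5, 21), (10, 19), (15, 2), (20, 2), (25, 231), (30, 276), (35, 276), (40, 276), (45, 276), (50, 276)]
-5 [(-50, 2), (-45, 1), (-40, 2), (-35, 2), (-30, 243), (-25, 232), (-20, 2), (-15, 2), (-10, 19), (-5, 20), (0, 20), (5, 20), (10, 19), (15, 2), (20, 2), (25, 231), (30, 251), (35, 254), (40, 2), (45, 2), (50, 2)]
5 [(-50, 2), (-45, 2), (-40, 2), (-35, 2), (-30, 254), (-25, 232), (-20, 2), (-15, 2), (-10, 20), (-5, 20), (0, 20), (5, 20), (10, 20), (15, 2), (20, 2), (25, 295), (30, 228), (35, 265), (40, 230), (45, 230), (50, 293)]
15 [(-50, 2), (-45, 2), (-40, 1), (-35, 230), (-30, 264), (-25, 272), (-20, 227), (-15, 1), (-10, 26), (-5, 26), (0, 26), (5, 23), (10, 19), (15, 3), (20, 2), (25, 295), (30, 295), (35, 295), (40, 295), (45, 295), (50, 296)]
```

View pics/w5c.png

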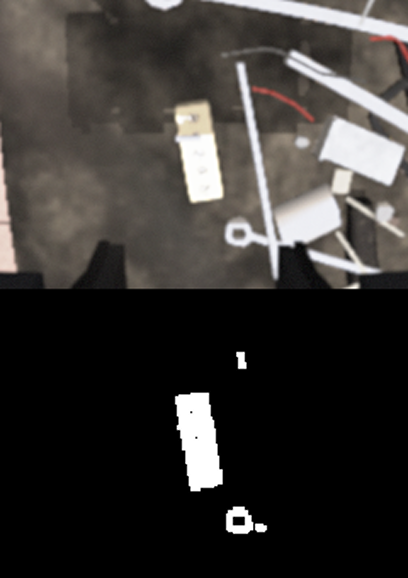

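The block's sides are clear for 20 mm. The nearest rod, at crop (262,155), is about 45 mm off, so I use a narrow opening, descend and grip.

inch_along(steps=[[[0,-0.003,0.04,-0.1,0.42],[0,-0.003,0.08,-0.176,0.42],[0,-0.003,0.12,-0.176,0.42],[0,-0.003,0.15,-0.176,0.42],[0,-0.003,0.17,-0.176,0.42],[0,-0.003,0.177,-0.176,0.42],[0,-0.003,0.177,-0.176,0.42],[0,-0.003,0.177,-0.176,0],[0,-0.003,0.177,-0.176,0],[0,-0.003,0.177,-0.176,0],[0,-0.003,0.177,-0.176,0],[0,-0.003,0.177,-0.176,0]]], grip_force=30)

```text
time: 17.3
position: [0.4, -0.2587, 0.1881]
tool_rot: [2.018, 2.404, -0.0]
ft_force: [0.4, 0.6, 6.7]
grip_width: 0.245
grip_force: 30.0
```

inch_along(steps=[[[0,0,-0.02,0,0],[0,0,-0.06,0,0],[0,0,-0.1,0,0],[0,0,-0.15,0,0],[0,0,-0.2,0,0],[0.03,0.018,-0.2,0.04,0],[0.064,0.039,-0.2,0.085,0],[0.096,0.059,-0.2,0.13,0],[0.129,0.078,-0.2,0.175,0],[0.161,0.098,-0.2,0.22,0],[0.193,0.118,-0.2,0.26,0],[0.225,0.137,-0.2,0.3,0],[0.257,0.157,-0.2,0.345,0],[0.289,0.176,-0.2,0.39,0],[0.321,0.196,-0.2,0.43,0],[0.354,0.216,-0.2,0.475,0],[0.386,0.235,-0.2,0.52,0],[0.418,0.255,-0.2,0.56,0],[0.45,0.275,-0.2,0.604,0],[0.45,0.275,-0.2,0.604,0]]], grip_force=30)

```text
time: 19.3
position: [0.5914, 0.2383, 0.3861]
tool_rot: [-2.634, -1.703, -0.002]
ft_force: [-0.4, 1.5, -0.8]
grip_width: 0.251
grip_force: 30.0
```

inch_along(steps=[[[0,0,0,0,0],[0,0,0,0,0],[0,0,0,0,0]]])

```text
time: 19.6
position: [0.5924, 0.2308, 0.3867]
tool_rot: [2.645, 1.693, -0.001]
ft_force: [-0.3, -0.4, -1.1]
grip_width: 0.249
grip_force: 30.0
```

```bash
cat > fin.py <<'E'
from h import *
import sys
c,im,d=grab("wrist",sys.argv[1]); P=cloud(c,"wrist",d); T=tool()
gp=T[:3,3]+T[:3,2]*ctrl.grip_point_offset; zt=gp[2]-.0246+.0186
y=np.array([np.cos(-.4302),np.sin(-.4302)]);x=np.array([y[1],-y[0]])
k=(abs(P[:,:,2]-zt)<.008)&(np.hypot(P[:,:,0]-gp[0],P[:,:,1]-gp[1])<.045)&(im.min(2)>70)
n,l,st,ce=cv2.connectedComponentsWithStats(k.astype(np.uint8)); print(st[1:].tolist())
q=P[k]; print("block",cv2.minAreaRect(q[:,:2].astype(np.float32)*1000),"z",np.percentile(q[:,2],[5,50,95]))
D=(q[:,:2]-gp[:2])@np.stack([x,y],1); print("rel gp, jig xy",D.min(0).round(4),D.max(0).round(4))
print("gp",gp.round(4),"tool y angle",np.arctan2(T[1,1],T[0,1]).round(4),"tilt",T[:3,2].round(4))
v=np.array([.5925,.2324,.058])-gp; print("to nest, tool axes",(T[:3,:3].T@v).round(4)); s=ctrl.get_state(); print(s["time"],s["grip_force"])
cv2.imwrite(f"pics/{sys.argv[1]}c.png",cv2.resize(im[90:290,200:440,::-1],None,fx=2.5,fy=2.5))
E
python3 fin.py w6; python3 - <<'E'
from h import *
c,im,d=load("w6"); P=cloud(c,"wrist",d); k=(P[:,:,2]>.052)&(P[:,:,2]<.066)&(np.hypot(P[:,:,0]-.5925,P[:,:,1]-.2324)<.048); print("rim vis",k.sum(),cv2.minAreaRect(P[k][:,:2].astype(np.float32)*1000))
E
```

```text
[[296, 199, 43, 79, 3202], [282, 234, 2, 5, 5]]
block ((591.7886352539062, 242.04449462890625), (46.0931510925293, 30.87578773498535), 66.0373306274414) z [0.2147099  0.21722103 0.21862848]
rel gp, jig xy [-0.033  -0.0208] [0.0131 0.0101]
gp [0.5925 0.2307 0.2233] tool y angle -0.4323 tilt [ 4.0e-04 -1.2e-03 -1.0e+00]
to nest, tool axes [ 0.0017 -0.0009  0.1653]
19.65 29.999392926692963
rim vis 688 ((597.8045654296875, 244.06658935546875), (53.68523025512695, 36.777435302734375), 65.03263092041016)
```

The block is held straight, heading within 0.002 rad, with its visible end 33 mm from the grasp point, so it is about 1 mm off centre. Now I lower it to 1 cm above the rim.

inch_along(steps=[[[0,0,0.03,0,0],[0.0005,0,0.06,0,0],[0.0005,0,0.09,0,0],[0.0005,0,0.11,0,0],[0.0005,0,0.12,0,0],[0.0005,0,0.127,0,0],[0.0005,0,0.13,0,0],[0.0005,0,0.13,0,0],[0.0005,0,0.13,0,0],[0.0005,0,0.13,0,0],[0.0005,0,0.13,0,0],[0.0005,0,0.13,0,0]]], grip_force=30)

```text
time: 20.85
position: [0.5925, 0.233, 0.257]
tool_rot: [2.644, 1.696, 0.001]
ft_force: [0.6, 0.3, -0.3]
grip_width: 0.247
grip_force: 30.0
```

```bash
python3 fin.py w7; python3 - <<'E'
from h import *
c,im,d=grab("top","top1"); c0,im0,d0=load("top0"); P=cloud(c,"top",d);P0=cloud(c0,"top",d0)
for n,(u,v) in dict(bottle=(349,163),tin=(322,117),carton=(250,275)).items():
    s=np.s_[v-3:v+4,u-3:u+4]; print(n,np.nanmedian(P[s].reshape(-1,3),0).round(3),np.nanmedian(P0[s].reshape(-1,3),0).round(3), np.abs(im[s].astype(int)-im0[s]).mean())
E
```

```text
[[280, 198, 59, 80, 3339], [352, 235, 4, 12, 20]]
block ((596.0668334960938, 242.65475463867188), (45.81083679199219, 40.065792083740234), 64.9679183959961) z [0.08410655 0.08753224 0.08910339]
rel gp, jig xy [-0.0331 -0.0208] [0.0128 0.0192]
gp [0.5925 0.233  0.0934] tool y angle -0.43 tilt [ 3.e-04 -0.e+00 -1.e+00]
to nest, tool axes [-0.0006  0.0002  0.0354]
20.9 29.99938130378723
bottle [ 0.609 -0.078  0.083] [ 0.609 -0.078  0.081] 8.020408163265307
tin [ 0.734 -0.012  0.088] [ 0.734 -0.012  0.088] 3.687074829931973
carton [0.334 0.175 0.088] [0.334 0.175 0.088] 3.7551020408163267
```

```bash
python3 -c "
from bench import ctrl
print(ctrl.close_job())"
```

```text
the job is handed in; nothing more can be done
None
```

I handed the job in at 20.9 s of the 72 s allowed, with no verdict returned: by my last measurements the lever is locked (about 0.07 rad), the pointer is about 2 mm from the mark, the terminal block is held level about 10 mm above the nest and 2 mm off its centre, and the bottle, tin and box are unmoved.

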